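# Candle the wrongly stored egg

### The arm

A 6-joint arm with a two-finger parallel gripper is mounted at the origin on a cart in front of the work surface, level with it; the furniture and walls round the work are solid. World frame = base frame: x ahead of the robot, y to its left, z up, the work surface at z = 0. Lengths are in m, angles in rad, forces in N, time in s.
With the tool pointing down it reaches from about 0.3 to 0.775 m from the base axis. Payload 14.6 kg.
Tool frame: the origin (TCP) lies at the very end of the fingers, on their centre line; the grasp point (between the pads) lies 19 mm behind it; z points along the fingers, y is the line along which they close (so a half turn about z gives the same grasp; the last joint's range is limited). The gripper opens to 94 mm and grips with 3 to 60 N. Pads are 16 mm wide; open, the fingers measure 119 mm over their backs; the gripper's body (75 mm by 177 mm) begins 78 mm behind the grasp point.
Start: joints at [-1.275, 0.3, 1.521, -0, 1.321, -0.067], TCP at [0.195, -0.514, 0.205] pointing down, gripper open.
Joint ranges: [-3.03, 3.03], [-0.79, 2.21], [0.23, 2.52], [-1.04, 4.18], [0, 3.07], [-2.55, 2.55]. Speed limits (rad/s): [2.22, 2.22, 2.57, 3.14, 3.14, 3.14].

### API

Orientations are given as [roll, pitch, yaw] about the fixed x, y, z axes, in that order (R = Rz(yaw) Ry(pitch) Rx(roll)).
In Python, from station import ctrl gives the robot as it stands.
- The arm moves only by the tool move_arm, never from a script. Its argument "increments" is a list of rows, each a list of 7 numbers: the opening, from 0 (shut) to 1 (fully open), then the shift along the tool's x, y, z in units of 50 mm (1.0 is 50 mm), then the turn, a rotation vector about the tool's x, y, z in rad. In form: [[claw, tx, ty, tz, rx, ry, rz], ...]. A call has 1 to 20 rows; each row shifts and turns the commanded pose from where the row before left it, along the tool's axes as they then stand; what a row does not reach is not made up. A row lasts 1/10 s, in which the tool goes at most 50 mm and 8.59 degrees, less where a joint would pass 70% of its speed; a pose out of reach is approached as far as the arm can. A call is refused whole if a number of a shift passes 1 or a number of a turn 0.15, either way. A call with a gripper value outside its range is refused whole. The fingers move at their own pace and stop on an object; "force" is the grip in N (left out, the last holds). Time passes only in rows, so rows that do not move let the fingers close. It gives the time, the measured TCP pose, the force, the opening and the grip force at its end, in the units of the state.
- ctrl.get_obs(): the state, without advancing time (a new reading comes with each control period).
- ctrl.camera(name): name is "scene" or "side" or "wrist"; returns a dict with "color" (384x512x3 uint8, blue, green, red), "K" (3x3 intrinsics, pixels), "distortion" ([k1, k2, p1, p2, k3] as OpenCV has them; the pictures are not rectified), "pose" (4x4, takes a point from camera to world coordinates); the wrist camera has in their place "tool_from_camera" (4x4, takes a point from camera to tool coordinates, whose origin is the TCP and whose axes are the flange's). Camera axes: x right, y down, z forward; pixel columns grow to the right and rows downward; lengths in m; the calibration is good to about 2 mm. A picture is of the moment at which its call begins: read the wrist's pose just before it. There is no depth.
- ctrl.hand_in(): hands the job in; it is judged then, once.
Trained networks look in a picture, given as the dict that the camera call returned (one of the last four; its "shot" number tells which), for a name from the list of things; names that differ only in an ending like _2 or _b are one class to them, and where a whole thing is asked for, a point or a joint stands for the part that bears it (a point fixed in the world has none). Each returns a list of dicts, best first, with "conf" (0 to 1); they miss things now and then, are a little off and sometimes report something else, mostly with a low value. They report only what shows in the picture. A call takes as long as a camera call. They do not tell look-alikes from the thing itself.
- ctrl.cut_out(name, picture): "mask" (384x512 bool, what is visible of it) and "centre" ([row, column] in pixels, amid what is visible of it).
The state is a dict: "time_s": time; "qpos": joint angles; "joint_vel": joint speeds; "tau": joint torques, N m; "ee_pos": TCP position; "eef_rot": TCP orientation; "force": force on the tool from outside, world axes, zero at the start; "moment": the same for the moment, N m; "grip_width": finger opening in m; "grip_force": force on a finger pad.
Only numpy, scipy, OpenCV 4.12 (cv2) and the standard library are available. Lean on these libraries where they do the work, as an engineer would, in place of code of your own. Each camera call takes 0.05 s, during which the arm holds its last target. There are 200 camera calls.

### The job

The large hen's egg in the wooden egg box has been standing wrong way up, pointed end up, among the small bantam eggs, so its air cell must be checked at the candling lamp. Lift the box's lid back until it rests on its stop, take the large egg out and hold it in the air over the lamp's slanting cup: blunt end towards the light, in line with the beam and centred on it, a finger's width (about 12 mm) clear of the rubber and never touching the lamp. Finish while holding it still there; leave the lid open, and leave the small eggs, the lamp and the other things as they are.

Things in the scene. Friction and masses are not known exactly. Their poses are not given: they have to be found in the camera images.
- egg_box: Low wooden egg box, 118 (x) by 190 (y) mm, fixed to the worktop. Origin: centre of its underside; x points to the hinge side (away from the robot at yaw 0), y along its length, z up. Its flat top, 40 mm above the worktop, is a rack with six round 30 mm holes at x = -27, +27 mm and y = -58, 0, +58 mm; nothing stands up round the holes once the lid is open. Four eggs stand in the four corner holes, the two middle holes are empty.
- egg_box_lid (a joint): Angle of the box's deep wooden lid (118 by 190 mm, 61 mm tall, 0.3 kg), hinged along the box's far (+x) top edge, 0 closed and growing as it swings up and back; it rests on its stop at 1.83 rad. No catch; it falls shut when let go below about 1.0 rad and falls back onto its stop beyond that.
- lid_knob (a point): Centre of the round wooden knob (ball 20 mm across, on a 11 mm neck) on the middle of the lid's front face, 22 mm out from that face, about 75 mm above the worktop while closed; the ball can swivel between the finger pads when pinched from its sides (along the box's y). It moves with the lid: x axis along the box's x when closed.
- lid_hinge (a point): Middle of the lid's hinge line, 41 mm above the worktop; y axis along the hinge. The knob's centre lies 140 mm in front of and 34 mm above it when closed.
- hen_egg_centre (a point): The large hen's egg: 45 mm thick, 58 mm tall, 62 g, standing in any one of the four corner holes with the blunt end down and the pointed end up. The point is on its axis at its widest girth, 20 mm above the rack's top, 27 mm above its blunt end and 31 mm below its pointed end; z axis along the egg towards the pointed end.
- hen_egg_blunt_end (a point): Tip of the large egg's blunt end (27 mm from the centre point, hidden in the hole at the start); z axis along the egg towards the pointed end.
- bantam_egg_1_centre (a point): Small bantam egg, same shell as the large one, 36 mm thick and 47 mm tall, standing blunt end up in a hole of the box; leave it. The point is on its axis at its widest girth, 14 mm above the rack's top.
- bantam_egg_2_centre (a point): Small bantam egg, same shell as the large one, 36 mm thick and 47 mm tall, standing blunt end up in a hole of the box; leave it. The point is on its axis at its widest girth, 14 mm above the rack's top.
- bantam_egg_3_centre (a point): Small bantam egg, same shell as the large one, 36 mm thick and 47 mm tall, standing blunt end up in a hole of the box; leave it. The point is on its axis at its widest girth, 14 mm above the rack's top.
- candling_lamp: Small egg candling lamp, fixed: grey round foot 92 mm across, a fork, and between its arms a torch-shaped head that points up and leans over towards the foot's -x side. Origin: centre of the foot's underside, z up, y along the head's tilting axis, which lies 80 mm above the worktop.
- lamp_head (a joint): Tilt of the lamp's head from vertical, rad, towards the foot's -x side (roughly towards the robot); anywhere from 0.26 to 0.56 and stiff: it stays as it is set.
- lamp_cup (a point): Centre of the mouth of the lamp's black rubber cup (45 mm across outside, 36 mm inside, 50 mm from the tilting axis, about 125 mm above the worktop); z axis out of the cup along the beam, slanting upwards; y axis along the tilting axis, level.
- egg_cup_a: Egg cup, 47 mm across, 65 mm tall, behind the work; leave it. Origin: centre of its underside.
- egg_cup_b: Another such egg cup; leave it.
- sand_timer: Slim wooden sand timer, 30 mm across, 108 mm tall, standing behind the lamp; leave it. Origin: centre of its underside.
- ramekin: Small round bowl, 70 mm across, 40 mm tall, to the right of the lamp; leave it. Origin: centre of its underside.
- hen_egg: The large hen's egg itself: origin at the tip of its blunt end, z axis towards the pointed end.
Mind the look-alikes: they are no part of the job. Leave any blue or yellow look-alike of the candling_lamp alone.

How it is judged:
On the way, in this order (a step that is already met when the one before it is completed fails the run):
1. the lid is open on its stop, the large egg still in its hole (value of joint egg_box_lid above 1.75 rad and distance of hen_egg_centre from where it was at the start of the episode below 0.012 m), for 0.2 s.
2. the large egg is lifted clear of the box, in the fingers (height (world z) of hen_egg_blunt_end above 0.06 m and contact force between the fingers and hen_egg above 0.5 N), for 0.2 s.
At the end, for the whole second after the job is handed in: Lid open (beyond 1.75 rad); large egg held still in the fingers alone, blunt end 4 to 25 mm above the cup's mouth, axis within 12 degrees of the beam, blunt end and widest girth within 11 mm of it to either side; lamp as set (8 mm), small eggs and the rest in place (15 mm) (value of joint egg_box_lid above 1.75 rad and contact force between the fingers and hen_egg above 0.5 N and contact force between hen_egg and candling_lamp below 0.1 N and contact force between hen_egg and egg_box below 0.1 N and z of hen_egg_blunt_end in the frame of lamp_cup between 0.004 and 0.025 m and x of hen_egg_blunt_end in the frame of lamp_cup between -0.011 and 0.011 m and y of hen_egg_blunt_end in the frame of lamp_cup between -0.011 and 0.011 m and x of hen_egg_centre in the frame of lamp_cup between -0.011 and 0.011 m and y of hen_egg_centre in the frame of lamp_cup between -0.011 and 0.011 m and angle between the z axis of hen_egg_centre and the z axis of lamp_cup, either way round below 0.21 rad and linear speed of hen_egg below 0.02 m/s and angular speed of hen_egg below 0.2 rad/s and distance of lamp_cup from where it was at the start of the episode below 0.008 m and distance of each of bantam_egg_1_centre, bantam_egg_2_centre, bantam_egg_3_centre, egg_cup_a, egg_cup_b, sand_timer, ramekin from where it was at the start of the episode below 0.015 m); the arm keeps its last pose, push and grip.
It fails at once if the egg touches the lamp (contact force between hen_egg and candling_lamp above 0.3 N).
It fails at once if the lamp's head is knocked out of its setting (distance of lamp_cup from where it was at the start of the episode above 0.012 m).
It fails at once if a small egg or another bystander is disturbed (distance of any of bantam_egg_1_centre, bantam_egg_2_centre, bantam_egg_3_centre, egg_cup_a, egg_cup_b, sand_timer, ramekin from where it was at the start of the episode above 0.02 m).
It also fails if it takes over 54 s, if anything falls off the work surface, if the arm or the gripper's body presses on something with over 40 N, if the wrist force passes 120 N, or if a joint passes its speed limit or range.

## Working session

There is one attempt and no reset: what is moved stays moved. The work goes in short steps, Python scripts to look and compute and a tool call to move; the robot and the scene stay as the last step left them, time stands still between calls to the robot, and variables do not carry over. Pictures are saved under pics/ and viewed, at most 10 in all, crops included, and the job is handed in when it is done.

Besides the shell and the picture viewer there is one more tool, called after "Request:" as name(argument=value, ...) on one line, values as JSON. move_arm: Moves the arm, as the interface text tells. Its arguments: {"type":"object","properties":{"increments":{"type":"array","items":{"type":"array","items":{"type":"number"}}},"force":{"type":"number"}},"required":["increments"]}

```bash
ls; mkdir -p pics; cat > h.py <<'E'
import numpy as np, cv2
from station import ctrl
from scipy.spatial.transform import Rotation as R
def ray(c,px):
    u=cv2.undistortPoints(np.array([[px]],float),c["K"],np.array(c["distortion"],float))[0,0]
    P=np.array(c["pose"]); d=P[:3,:3]@np.array([u[0],u[1],1.]); return P[:3,3],d/np.linalg.norm(d)
def onz(c,px,z):
    o,d=ray(c,px); return o+d*(z-o[2])/d[2]
def proj(c,X):
    P=np.array(c["pose"]); X=np.atleast_2d(X); Y=(X-P[:3,3])@P[:3,:3]
    return cv2.projectPoints(Y.reshape(-1,1,3),np.zeros(3),np.zeros(3),c["K"],np.array(c["distortion"],float))[0].reshape(-1,2)
def tri(rays):
    A=np.zeros((3,3));b=np.zeros(3)
    for o,d in rays:
        M=np.eye(3)-np.outer(d,d);A+=M;b+=M@o
    return np.linalg.solve(A,b)
def wrist():
    s=ctrl.get_obs(); c=ctrl.camera("wrist"); T=np.eye(4)
    T[:3,:3]=R.from_euler("xyz",s["eef_rot"]).as_matrix(); T[:3,3]=s["ee_pos"]
    c["pose"]=T@np.array(c["tool_from_camera"]); return c
E
python3 - <<'E'
from h import *
s=ctrl.get_obs();print(s)
ims=[]
for n in ("scene","side"):
    c=ctrl.camera(n);cv2.imwrite(f"pics/{n}0.png",c["color"]);ims.append(c["color"])
    print(n,np.round(c["pose"],3).tolist())
    for k in ["egg_box","egg_box_lid","lid_knob","hen_egg","bantam_egg_1_centre","candling_lamp","lamp_head","lamp_cup","egg_cup_a","sand_timer","ramekin"]:
        print(k,[(round(r["conf"],2),np.round(r["centre"][::-1]).tolist(),int(r["mask"].sum())) for r in ctrl.cut_out(k,c)][:4])
E
```

```text
pics
{'time_s': 0.0, 'qpos': array([-1.27460335e+00,  3.00485182e-01,  1.52155049e+00,  9.49409517e-06,
        1.32068902e+00, -6.66163093e-02]), 'joint_vel': array([ 0.00037164, -0.0007647 ,  0.00108179,  0.00034665,  0.00041551,
       -0.00026201]), 'tau': array([ 4.75519064e-04, -5.31800258e+01, -3.52735448e+01,  7.08381878e-02,
        2.43471900e-02, -7.94763287e-05]), 'ee_pos': array([ 0.19511495, -0.5139631 ,  0.20489154]), 'eef_rot': array([-3.14046373e+00, -8.45324492e-05,  3.62806883e-01]), 'force': array([ 0.40179434, -0.11233105,  0.61381596]), 'moment': array([ 0.00589094, -0.02249121, -0.02033977]), 'grip_force': 0.0, 'grip_width': 0.09433028484477024}
scene [[-0.864, -0.378, 0.334, 0.125], [-0.504, 0.633, -0.588, 0.661], [0.011, -0.676, -0.737, 1.089], [0.0, 0.0, 0.0, 1.0]]
egg_box [(0.56, [242.0, 244.0], 3354)]
egg_box_lid [(0.74, [244.0, 241.0], 2946)]
lid_knob [(0.57, [243.0, 239.0], 2917)]
hen_egg []
bantam_egg_1_centre [(0.66, [262.0, 186.0], 628)]
candling_lamp [(0.76, [261.0, 184.0], 579), (0.69, [296.0, 206.0], 650), (0.58, [308.0, 232.0], 824)]
lamp_head [(0
[... 386 characters left out ...]
0.817, 0.609], [0.016, -0.816, -0.577, 0.607], [0.0, 0.0, 0.0, 1.0]]
egg_box [(0.82, [267.0, 257.0], 5814)]
egg_box_lid [(0.73, [267.0, 252.0], 4946)]
lid_knob [(0.78, [265.0, 252.0], 4955)]
hen_egg []
bantam_egg_1_centre []
candling_lamp [(0.84, [322.0, 218.0], 1234), (0.8, [285.0, 196.0], 879), (0.61, [235.0, 191.0], 993)]
lamp_head [(0.96, [324.0, 196.0], 459), (0.79, [235.0, 169.0], 347), (0.65, [285.0, 176.0], 333), (0.23, [266.0, 250.0], 5003)]
lamp_cup [(0.76, [233.0, 170.0], 365), (0.7, [286.0, 170.0], 386), (0.63, [323.0, 196.0], 459)]
egg_cup_a [(0.89, [178.0, 190.0], 339), (0.78, [182.0, 213.0], 377), (0.49, [235.0, 170.0], 328)]
sand_timer []
ramekin [(0.64, [253.0, 153.0], 310)]
```

```bash
python3 - <<'E'
import cv2,numpy as np
a=cv2.imread("pics/scene0.png")[120:290,170:360];b=cv2.imread("pics/side0.png")[120:320,150:370]
a=cv2.resize(a,(400,358),interpolation=3);b=cv2.resize(b,(400,364),interpolation=3)
cv2.imwrite("pics/v1.png",np.hstack([cv2.copyMakeBorder(a,0,6,0,0,0),b]))
E
```

```text
(no output)
```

View pics/v1.png

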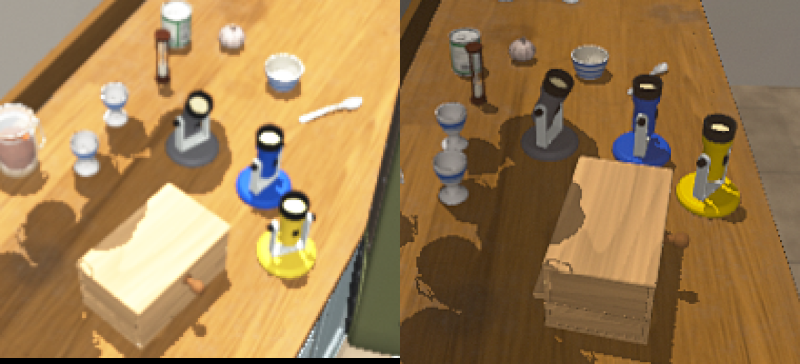

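The pictures show the grey lamp at scene (262,185) / side (235,191). The blue look-alike is at scene (296,206) and the yellow one at (308,232). The closed box is at scene (243,243), with its knob on the robot's side.

```bash
cat > fit.py <<'E'
from h import *
from scipy.optimize import minimize
def boxpts(p,knob=True):
    x,y,w=p; L=[]
    for z in (0,.102):
        for a in (-.059,.059):
            for b in (-.095,.095): L.append([a,b,z])
    L=np.array(L); return L@R.from_euler("z",w).as_matrix().T+[x,y,0]
def edge(mask,n):
    k=cv2.findContours(mask.astype(np.uint8),0,1)[0]; return max(k,key=cv2.contourArea)[:,0,:].astype(np.float32)
E
python3 - <<'E'
from fit import *
cs=[];ms=[]
for n in ("scene","side"):
    c=ctrl.camera(n);cs.append(c);ms.append(ctrl.cut_out("egg_box",c)[0]["mask"])
def cost(p):
    t=0
    for c,m in zip(cs,ms):
        h=cv2.convexHull((proj(c,boxpts(p))*8).astype(np.float32)).astype(np.int32)
        a=np.zeros(m.shape,np.uint8);cv2.fillConvexPoly(a,h,1,shift=3);a=a>0
        t+=1-(a&m).sum()/(a|m).sum()
    return t
o=tri([ray(cs[0],[243,243]),ray(cs[1],[267,256])]);print("c",o)
best=min((minimize(cost,[o[0],o[1],w],method="Nelder-Mead",options=dict(initial_simplex=[[o[0],o[1],w],[o[0]+.03,o[1],w],[o[0],o[1]+.03,w],[o[0],o[1],w+.2]])) for w in (-.6,-.3,0,.3,.6)),key=lambda r:r.fun)
print(best.x,best.fun)
S=dict(cup=([262,171],[235,169]),lamp=([262,185],[235,191]),timer=None)
for k in ["lamp_head","egg_cup_a","ramekin"]:
    D=[ctrl.cut_out(k,c) for c in cs]
    for r in D[0]:
        for q in D[1]:
            X=tri([ray(cs[0],r["centre"][::-1]),ray(cs[1],q["centre"][::-1])])
            e=np.linalg.norm(proj(cs[0],X)[0]-r["centre"][::-1])
            if e<4: print(k,np.round(X,3),round(e,1),np.round(r["centre"][::-1]))
E
```

```text
c [0.50432977 0.0643712  0.04982789]
[ 0.5038118   0.06594629 -0.19760058] 0.06787274397049448
lamp_head [ 0.356 -0.078  0.105] 0.5 [309. 221.]
lamp_head [ 0.587 -0.197  0.101] 0.4 [262. 172.]
egg_cup_a [ 0.759 -0.23   0.016] 0.9 [226. 164.]
egg_cup_a [ 0.719 -0.064  0.047] 0.8 [209. 191.]
ramekin [ 0.54  -0.48  -0.014] 1.0 [306. 152.]
ramekin [ 0.613 -0.682 -0.21 ] 1.1 [306. 152.]
```

```bash
cat >> h.py <<'E'
def plan(pos,rpy=None,Rm=None,n=10):
    "print constant row from present pose to target in n rows"
    s=ctrl.get_obs(); A=R.from_euler("xyz",s["eef_rot"]); B=Rm if Rm is not None else R.from_euler("xyz",rpy)
    d=A.inv().apply(np.array(pos)-s["ee_pos"])/.05; r=(A.inv()*B).as_rotvec()
    print("total shift(units)",np.round(d,2),"rot",np.round(r,3),"| turn-only rows then shift in tool B:",np.round(B.inv().apply(np.array(pos)-s["ee_pos"])/.05,2))
    # screw rows: simultaneous
    rows=[];p=np.array(s["ee_pos"]);dw=(np.array(pos)-p)/n
    for i in range(n):
        C=A*R.from_rotvec(r*i/n); rows.append(np.r_[C.inv().apply(dw)/.05,r/n].round(3))
    print("first",rows[0],"mid",rows[n//2],"last",rows[-1])
E
python3 - <<'E'
from h import *
plan([.43,-.19,.36],[np.pi,0,0],n=20)
c=ctrl.camera("wrist");print(np.round(c["tool_from_camera"],3).tolist(),c["K"].tolist())
E
```

```text
total shift(units) [ 6.69 -4.4  -3.09] rot [ 0.    -0.     0.363] | turn-only rows then shift in tool B: [ 4.7  -6.48 -3.09]
first [ 0.335 -0.22  -0.155  0.    -0.     0.018] mid [ 0.289 -0.277 -0.155  0.    -0.     0.018] last [ 0.241 -0.32  -0.155  0.    -0.     0.018]
[[0.0, -0.968, -0.252, 0.073], [1.0, 0.0, -0.001, -0.001], [0.001, -0.252, 0.968, -0.179], [0.0, 0.0, 0.0, 1.0]] [[283.418514607864, 0.0, 253.96245468789832], [0.0, 283.418514607864, 191.19373421994177], [0.0, 0.0, 1.0]]
```

Request:
move_arm(increments=[[1,0.33,-0.22,-0.16,0,0,0.018],[1,0.33,-0.23,-0.16,0,0,0.018],[1,0.33,-0.23,-0.16,0,0,0.018],[1,0.32,-0.24,-0.16,0,0,0.018],[1,0.32,-0.25,-0.16,0,0,0.018],[1,0.31,-0.25,-0.16,0,0,0.018],[1,0.31,-0.26,-0.16,0,0,0.018],[1,0.3,-0.26,-0.16,0,0,0.018],[1,0.3,-0.27,-0.16,0,0,0.018],[1,0.29,-0.27,-0.16,0,0,0.018],[1,0.29,-0.28,-0.16,0,0,0.018],[1,0.28,-0.28,-0.16,0,0,0.018],[1,0.28,-0.29,-0.16,0,0,0.018],[1,0.27,-0.29,-0.16,0,0,0.018],[1,0.27,-0.3,-0.16,0,0,0.018],[1,0.26,-0.3,-0.16,0,0,0.018],[1,0.26,-0.31,-0.16,0,0,0.018],[1,0.25,-0.31,-0.16,0,0,0.018],[1,0.25,-0.32,-0.16,0,0,0.018],[1,0.24,-0.32,-0.16,0,0,0.018]])

```text
time_s: 3.75
ee_pos: [0.4288, -0.1875, 0.3659]
eef_rot: [3.141, -0.0, 0.002]
force: [0.0, -1.0, -0.1]
grip_width: 0.0941
grip_force: 0.0
```

```bash
python3 - <<'E'
from fit import *
w=wrist();cv2.imwrite("pics/w1.png",w["color"])
for k in ["egg_box","lid_knob","candling_lamp","lamp_cup","egg_cup_a","sand_timer","ramekin"]:
    print(k,[(round(r["conf"],2),np.round(r["centre"][::-1]).tolist(),int(r["mask"].sum())) for r in ctrl.cut_out(k,w)][:4])
print(ctrl.get_obs()["ee_pos"],ctrl.get_obs()["time_s"])
import pickle;pickle.dump(w,open("w1.pkl","wb"))
E
```

```text
egg_box [(0.77, [88.0, 116.0], 13446)]
lid_knob [(0.81, [87.0, 114.0], 12197)]
candling_lamp [(0.98, [198.0, 200.0], 2094), (0.89, [251.0, 148.0], 1908), (0.6, [260.0, 61.0], 2267)]
lamp_cup [(0.97, [249.0, 159.0], 708), (0.86, [263.0, 57.0], 1013), (0.78, [191.0, 208.0], 764)]
egg_cup_a [(0.3, [261.0, 56.0], 1020)]
sand_timer [(0.67, [260.0, 57.0], 1105)]
ramekin [(0.69, [85.0, 115.0], 12044), (0.56, [392.0, 102.0], 1494)]
[ 0.42797162 -0.18886428  0.36514553] 4.15
```

View pics/w1.png

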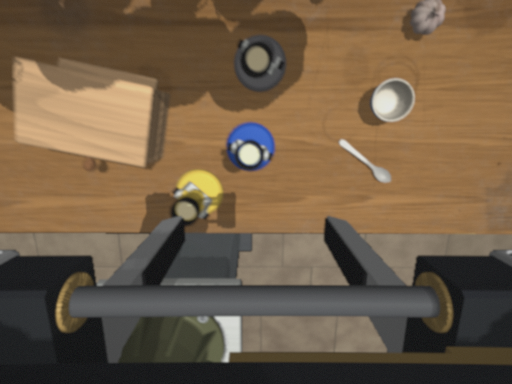

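The wrist view shows the grey lamp at (260,61) with its cup at (257,58). The box is at (88,112) with its knob at (95,165). The blue lamp (251,148) and the yellow lamp (198,195) are not part of the job, so the grey one is the target. Next I'll look closer.

Request:
move_arm(increments=[[1,0.15,0.03,0.3,0,0,0],[1,0.15,0.03,0.3,0,0,0],[1,0.15,0.03,0.3,0,0,0],[1,0.15,0.03,0.3,0,0,0],[1,0.15,0.03,0.3,0,0,0],[1,0.15,0.03,0.3,0,0,0],[1,0.15,0.03,0.3,0,0,0],[1,0.15,0.03,0.3,0,0,0],[1,0,0,0,0,0,0]])

```text
time_s: 5.05
ee_pos: [0.4883, -0.2001, 0.2431]
eef_rot: [-3.14, 0.003, 0.003]
force: [0.3, 0.2, 0.5]
grip_width: 0.0939
grip_force: 0.0
```

```bash
python3 - <<'E'
from fit import *
import pickle
w=wrist();cv2.imwrite("pics/w2.png",w["color"]);pickle.dump(w,open("w2.pkl","wb"))
for k in ["candling_lamp","lamp_head","lamp_cup"]:
    print(k,[(round(r["conf"],2),np.round(r["centre"][::-1]).tolist(),int(r["mask"].sum())) for r in ctrl.cut_out(k,w)][:4])
print(ctrl.get_obs()["ee_pos"],ctrl.get_obs()["time_s"])
a=cv2.resize(w["color"][60:260,160:360],(400,400),interpolation=3)
c=ctrl.camera("side");b=cv2.resize(c["color"][145:225,195:275],(400,400),interpolation=3)
cv2.imwrite("pics/v3.png",np.hstack([a,b]))
E
```

```text
candling_lamp [(0.86, [252.0, 91.0], 3767), (0.83, [239.0, 199.0], 3627), (0.71, [190.0, 256.0], 1470)]
lamp_head [(0.78, [250.0, 95.0], 2040), (0.76, [174.0, 271.0], 390), (0.68, [238.0, 220.0], 1543)]
lamp_cup [(0.7, [250.0, 93.0], 2086), (0.65, [172.0, 271.0], 397)]
[ 0.48850215 -0.20026565  0.24626307] 5.25
```

View pics/v3.png

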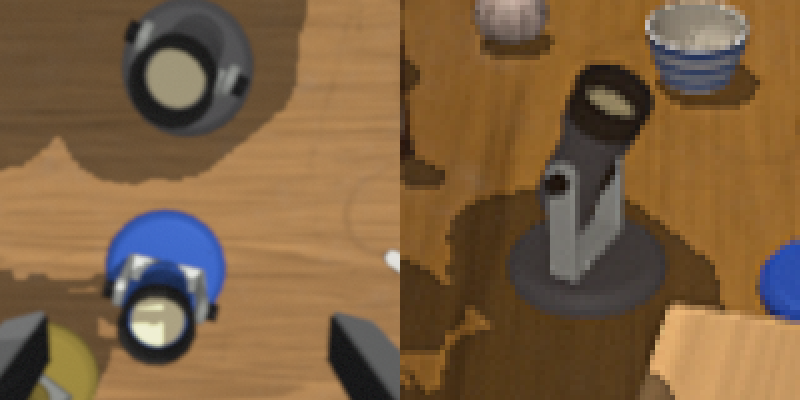

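The close view shows the grey cup's mouth at wrist (248,99), with tilt-axis knobs at (226,76) and (280,102). In the side view the cup is at (236.6,165). The head leans towards the robot and +y, so I'll fit the lamp model next.

```bash
cat > lamp.py <<'E'
from fit import *
import pickle
from scipy.optimize import least_squares
def lampmodel(p):
    x,y,w,t,k,h=p; Q=R.from_euler("z",w); o=np.array([x,y,0])
    f=lambda v:Q.apply(v)+o
    return dict(cup=f([-.05*np.sin(t),0,.08+.05*np.cos(t)]),kp=f([0,k,.08]),kn=f([0,-k,.08]),foot=f([0,0,h]))
E
python3 - <<'E'
from lamp import *
w2=pickle.load(open("w2.pkl","rb"));sd=ctrl.camera("side");sc=ctrl.camera("scene")
def blob(c,box,lo=115):
    x0,y0,x1,y1=box; g=c["color"][y0:y1,x0:x1].min(2) if 0 else c["color"][y0:y1,x0:x1,0]
    n,l,st,ce=cv2.connectedComponentsWithStats((g>lo).astype(np.uint8))
    print([(s[4],np.round(q+[x0,y0],1)) for s,q in zip(st[1:],ce[1:]) if s[4]>6])
for lo in (90,110,130):
    blob(w2,(225,75,275,125),lo);blob(sd,(225,155,250,180),lo);blob(sc,(250,158,275,182),lo)
obs=[(w2,"cup",[248,99.2],1),(w2,"kp",[225.75,76.25],1.5),(w2,"kn",[279.75,102.25],1.5),(w2,"foot",[254,94],2),
     (sd,"cup",[236.6,165],.6),(sd,"kp",[226,181.2],.8),(sd,"foot",[232.1,194],1)]
def res(p):
    M=lampmodel(p); return np.concatenate([(proj(c,M[n])[0]-px)/s for c,n,px,s in obs]+[[(p[5]-.012)/.005,(p[3]-.41)/.3]])
r=least_squares(res,[.59,-.2,-.4,.4,.03,.012],x_scale=[.01,.01,.1,.1,.01,.005]);print(r.x.round(3),r.cost);print(res(r.x).round(1));print(lampmodel(r.x)["cup"])
for c in (w2,sd,sc): print(proj(c,lampmodel(r.x)["cup"])[0].round(1))
E
```

```text
[(np.int32(65), array([231.1,  79.2])), (np.int32(646), array([247.1,  98.9])), (np.int32(87), array([271.3, 100.5]))]
[(np.int32(12), array([248.2, 157.8])), (np.int32(13), array([236.5, 164.9])), (np.int32(9), array([227.1, 178.4]))]
[(np.int32(254), array([263.3, 166.1])), (np.int32(61), array([264.1, 169.4])), (np.int32(37), array([256.7, 178.7]))]
[(np.int32(44), array([231.1,  78.5])), (np.int32(565), array([247.2,  99. ])), (np.int32(57), array([271.7,  99.9]))]
[]
[(np.int32(102), array([270.9, 169.7])), (np.int32(31), array([253.8, 167. ])), (np.int32(56), array([264.1, 169.3])), (np.int32(24), array([255.5, 178.3]))]
[(np.int32(22), array([231.5,  77.4])), (np.int32(12), array([273.6,  99.4]))]
[]
[(np.int32(52), array([264. , 169.3])), (np.int32(22), array([255.5, 178.5])), (np.int32(26), array([267.5, 178.4]))]
[ 0.592 -0.198 -0.437  0.325  0.033  0.016] 11.557179963601966
[-1.4  0.3  0.7 -0.9  0.1 -0.5 -0.1 -0.5  1.  -4.   0.3  1.   0.2  0.6
  0.8 -0.3]
[ 0.57764431 -0.19160724  0.12737469]
[246.6  99.5]
[237.2 162.6]
[264.2 167.7]
```

```bash
cat >> lamp.py <<'E'
def draw(c,p,box,z):
    x0,y0,x1,y1=box; im=cv2.resize(c["color"][y0:y1,x0:x1],None,fx=z,fy=z,interpolation=3)
    M=lampmodel(p);Q=R.from_euler("ZY",[p[2],-p[3]]);t=np.linspace(0,2*np.pi,40)
    C=np.c_[np.cos(t),np.sin(t),0*t]
    for X,col in ((Q.apply(C*.0225)+M["cup"],(0,255,0)),(Q.apply(C*.018)+M["cup"],(0,255,255)),(C*.046+M["foot"],(255,0,255)),(np.array([M["kp"],M["kn"]]),(0,0,255))):
        q=((proj(c,X)-[x0,y0]+.5)*z-.5).round().astype(np.int32); cv2.polylines(im,[q],False,col,1)
    return im
E
python3 - <<'E'
from lamp import *
w2=pickle.load(open("w2.pkl","rb"));sd=ctrl.camera("side");sc=ctrl.camera("scene")
obs=[(w2,"cup",[248,99.2],1),(w2,"kp",[225.75,76.25],1.5),(w2,"kn",[279.75,102.25],1.5),(w2,"foot",[254,94],2),
     (sd,"cup",[237.7,163.8],1),(sd,"kp",[226,181.2],.8),(sd,"foot",[232.1,194],1)]
def res(p):
    M=lampmodel(p); return np.concatenate([(proj(c,M[n])[0]-px)/s for c,n,px,s in obs]+[[(p[5]-.012)/.005,(p[3]-.41)/.3]])
r=least_squares(res,[.59,-.2,-.4,.4,.03,.012],x_scale=[.01,.01,.1,.1,.01,.005]);print(r.x.round(3),r.cost);print(res(r.x).round(1));print(lampmodel(r.x)["cup"])
pickle.dump(r.x,open("lamp.pkl","wb"))
a=draw(w2,r.x,(205,40,305,140),4);b=draw(sd,r.x,(205,145,262,213),5);c=draw(sc,r.x,(235,152,290,212),5)
h=400;f=lambda i:cv2.copyMakeBorder(i[:h],0,h-min(h,i.shape[0]),0,0,0)
cv2.imwrite("pics/v4.png",np.hstack([f(a),f(b)[:,:200],f(c)[:,:200]]))
E
```

```text
[ 0.592 -0.199 -0.431  0.31   0.034  0.016] 3.188445126860864
[-0.6  0.2  0.7 -0.4  0.5 -0.1  0.  -0.3 -0.5 -1.4  0.6  1.   0.4  0.6
  0.8 -0.3]
[ 0.57766585 -0.19233948  0.12761381]
```

View pics/v4.png

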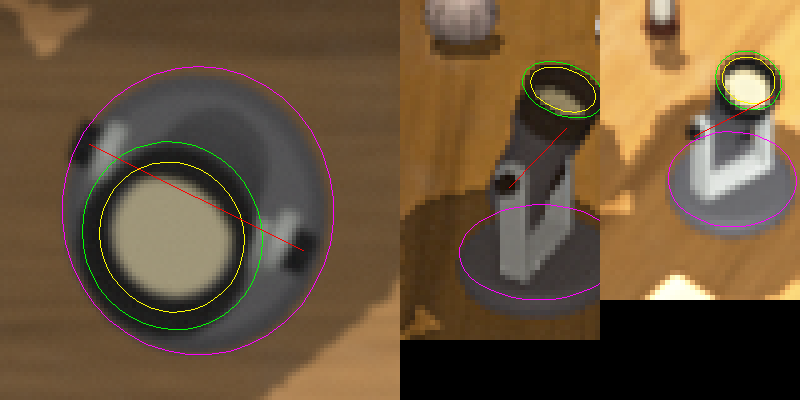

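The overlay matches the grey lamp, with the cup at about (0.577,-0.193,0.127) and a tilt of about 0.33. Next I'll hover over the knob.

```bash
python3 - <<'E'
from h import *
plan([.425,.082,.2],[np.pi,0,-.2],n=10)
E
```

```text
total shift(units) [-1.25 -5.65  0.91] rot [ 0.    -0.001  0.203] | turn-only rows then shift in tool B: [-2.36 -5.28  0.92]
first [-0.125 -0.565  0.091  0.    -0.     0.02 ] mid [-0.182 -0.549  0.092  0.    -0.     0.02 ] last [-0.226 -0.533  0.092  0.    -0.     0.02 ]
```

Request:
move_arm(increments=[[1,-0.13,-0.56,0.09,0,0,0.02],[1,-0.14,-0.56,0.09,0,0,0.02],[1,-0.15,-0.56,0.09,0,0,0.02],[1,-0.16,-0.55,0.09,0,0,0.02],[1,-0.17,-0.55,0.09,0,0,0.02],[1,-0.18,-0.55,0.09,0,0,0.02],[1,-0.19,-0.55,0.09,0,0,0.02],[1,-0.2,-0.54,0.09,0,0,0.02],[1,-0.21,-0.54,0.09,0,0,0.02],[1,-0.22,-0.53,0.09,0,0,0.02],[1,0,0,0,0,0,0],[1,0,0,0,0,0,0]])

```text
time_s: 6.7
ee_pos: [0.4251, 0.0814, 0.2007]
eef_rot: [3.142, -0.0, -0.196]
force: [-0.8, -0.3, 0.6]
grip_width: 0.094
grip_force: 0.0
```

```bash
python3 - <<'E'
from fit import *
import pickle
w=wrist();cv2.imwrite("pics/w5.png",w["color"]);pickle.dump(w,open("w5.pkl","wb"))
print(ctrl.get_obs()["ee_pos"],ctrl.get_obs()["time_s"])
p=[.504,.066,-.198];B=R.from_euler("z",p[2])
k=B.apply([-.081,0,.075])+[p[0],p[1],0]
top=boxpts(p)[4:]
print(k,proj(w,k),proj(w,top).round(1).tolist())
im=w["color"].copy()
for q in proj(w,np.vstack([k[None],top])): cv2.circle(im,tuple(q.round().astype(int).tolist()),3,(0,0,255),1)
cv2.imwrite("pics/v5.png",im)
E
```

```text
[0.42530592 0.08097532 0.20074439] 6.75
[0.42458258 0.08193341 0.075     ] [[254.33604663 185.8016795 ]] [[350.1, 170.8], [158.7, 170.3], [362.5, 38.8], [147.1, 38.3]]
```

View pics/v5.png

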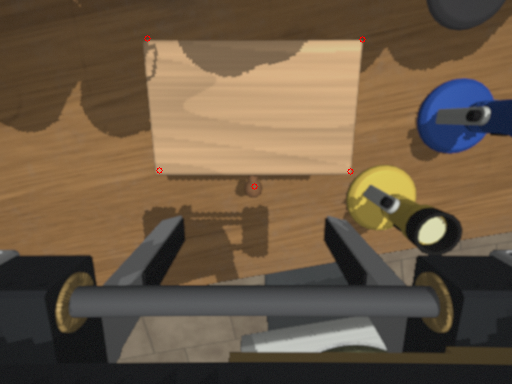

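The projected knob (254,186) lies on the seen knob at (253,187), and the lid corners agree to within a few pixels. Next: descend and pinch.

Request:
move_arm(increments=[[1,-0.02,-0.01,0.35,0,0,0],[1,-0.02,-0.01,0.35,0,0,0],[1,0,0,0.35,0,0,0],[1,0,0,0.35,0,0,0],[1,0,0,0.35,0,0,0],[0.6,0,0,0.35,0,0,0],[0.5,0,0,0.35,0,0,0],[0.4,0,0,0.3,0,0,0],[0,0,0,0,0,0,0],[0,0,0,0,0,0,0],[0,0,0,0,0,0,0],[0,0,0,0,0,0,0],[0,0,0,0,0,0,0],[0,0,0,0,0,0,0]], force=12)

```text
time_s: 8.15
ee_pos: [0.4235, 0.0827, 0.0632]
eef_rot: [-3.141, -0.001, -0.197]
force: [0.0, 1.0, -0.9]
grip_width: 0.0253
grip_force: 0.0
```

```bash
python3 - <<'E'
from h import *
s=ctrl.get_obs();print(s["ee_pos"],s["force"],s["grip_width"],s["grip_force"])
# lid arc in tool axes (x fwd, z down), tool stays down
r=np.hypot(.14,.034);a0=np.arctan2(.034,.14)
th=np.linspace(0,1.8,19);x=-r*np.cos(a0+th);z=r*np.sin(a0+th)
print(np.c_[th[1:],np.diff(x)/.05,-np.diff(z)/.05].round(2).tolist())
E
```

```text
[0.42346583 0.08271381 0.06322871] [ 0.03305813  1.01586643 -0.92098287] 0.02526706465625961 0.0
[[0.1, 0.08, -0.28], [0.2, 0.11, -0.27], [0.3, 0.14, -0.25], [0.4, 0.16, -0.24], [0.5, 0.18, -0.22], [0.6, 0.2, -0.2], [0.7, 0.22, -0.18], [0.8, 0.24, -0.16], [0.9, 0.26, -0.13], [1.0, 0.27, -0.11], [1.1, 0.28, -0.08], [1.2, 0.28, -0.05], [1.3, 0.29, -0.02], [1.4, 0.29, 0.01], [1.5, 0.29, 0.03], [1.6, 0.28, 0.06], [1.7, 0.27, 0.09], [1.8, 0.26, 0.12]]
```

Request:
move_arm(increments=[[0,0,0,0,0,0,0],[0,0,0,0,0,0,0],[0,0,0,0,0,0,0],[0,0,0,0,0,0,0],[0,0.04,0,-0.14,0,0,0],[0,0.04,0,-0.14,0,0,0],[0,0.05,0,-0.14,0,0,0],[0,0.06,0,-0.13,0,0,0],[0,0.07,0,-0.13,0,0,0],[0,0.07,0,-0.12,0,0,0]])

```text
time_s: 9.15
ee_pos: [0.4395, 0.0799, 0.1032]
eef_rot: [-3.141, 0.0, -0.197]
force: [1.3, 6.4, -1.5]
grip_width: 0.019
grip_force: 12.0
```

Request:
move_arm(increments=[[0,0.16,0,-0.24,0,0,0],[0,0.18,0,-0.22,0,0,0],[0,0.2,0,-0.2,0,0,0],[0,0.22,0,-0.18,0,0,0],[0,0.24,0,-0.16,0,0,0],[0,0.26,0,-0.13,0,0,0],[0,0.27,0,-0.11,0,0,0],[0,0.28,0,-0.08,0,0,0],[0,0.28,0,-0.05,0,0,0],[0,0.29,0,-0.02,0,0,0],[0,0.29,0,0.01,0,0,0]])

```text
time_s: 10.25
ee_pos: [0.5715, 0.0541, 0.1728]
eef_rot: [-3.14, -0.002, -0.197]
force: [2.0, 8.7, 2.7]
grip_width: 0.019
grip_force: 12.0
```

Request:
move_arm(increments=[[0,0.29,0,0.03,0,0,0],[0,0.28,0,0.06,0,0,0],[0,0.2,0,0.06,0,0,0],[0,0.15,0,0.06,0,0,0],[0,0.12,0,0.06,0,0,0],[0,0.08,0,0.04,0,0,0],[0,0.06,0,0.03,0,0,0],[0,0,0,0,0,0,0]])

```text
time_s: 11.05
ee_pos: [0.629, 0.0428, 0.1552]
eef_rot: [-3.14, -0.001, -0.197]
force: [4.0, 8.0, 2.6]
grip_width: 0.0187
grip_force: 12.0
```

Request:
move_arm(increments=[[0.6,0,0,0,0,0,0],[0.6,0,0,0,0,0,0],[0.6,0,0,0,0,0,0],[0.6,0,0,0,0,0,0],[0.8,0,0,-0.4,0,0,0],[1,0,0,-0.5,0,0,0],[1,-0.3,0,-0.5,0,0,0],[1,-0.5,0,-0.4,0,0,0],[1,-0.6,0,-0.2,0,0,0],[1,-0.6,0,0,0,0,0],[1,-0.6,0,0,0,0,0],[1,-0.6,0,0,0,0,0],[1,-0.5,0,0,0,0,0],[1,-0.3,0,0,0,0,0],[1,0,0,0,0,0,0]])

```text
time_s: 12.55
ee_pos: [0.4312, 0.0811, 0.2555]
eef_rot: [-3.141, -0.001, -0.197]
force: [-0.3, -0.2, -0.3]
grip_width: 0.0943
grip_force: 0.0
```

```bash
python3 - <<'E'
from fit import *
import pickle
w=wrist();pickle.dump(w,open("w6.pkl","wb"))
print(ctrl.get_obs()["ee_pos"],ctrl.get_obs()["time_s"])
im=w["color"].copy()
p=[.503,.0665,-.198];B=R.from_euler("z",p[2])
for h in [(a,b) for a in(-.027,.027) for b in (-.058,0,.058)]:
    q=proj(w,B.apply([h[0],h[1],.06])+[p[0],p[1],0])[0];print(h,q.round(1)); cv2.circle(im,tuple(q.round().astype(int).tolist()),3,(0,0,255),1)
for k in ["hen_egg","bantam_egg_1_centre"]:
    print(k,[(round(r["conf"],2),np.round(r["centre"][::-1],1).tolist(),int(r["mask"].sum())) for r in ctrl.cut_out(k,w)][:5])
cv2.imwrite("pics/v6.png",im)
E
```

```text
[0.43216174 0.08092824 0.25543474] 12.6
(-0.027, -0.058) [299.4 138.4]
(-0.027, 0) [254.8 138.4]
(-0.027, 0.058) [210.3 138.3]
(0.027, -0.058) [301.3  94.6]
(0.027, 0) [254.9  94.6]
(0.027, 0.058) [208.6  94.4]
hen_egg [(0.6, [300.4, 138.8], 1037)]
bantam_egg_1_centre [(0.87, [207.8, 141.6], 580)]
```

View pics/v6.png

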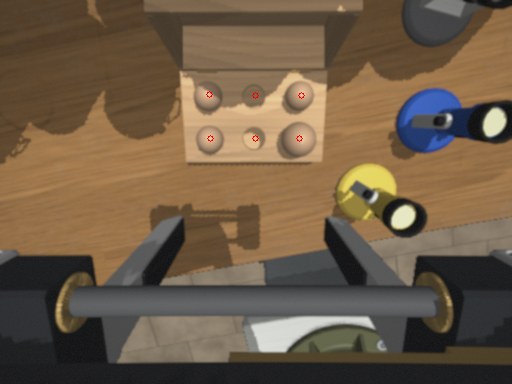

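The lid is open. The large egg is at (300,138), the front-right hole. The bantams are at (209,95), (301,95) and (208,141), all clearly smaller.

```bash
python3 - <<'E'
from fit import *
import pickle
w=pickle.load(open("w6.pkl","rb"));w=wrist()
r=ctrl.cut_out("hen_egg",w)[0];m=r["mask"];c=np.argwhere(m).mean(0)[::-1];print(c,r["conf"])
# silhouette of an egg model vs mask
def sil(e):
    t=np.linspace(-.027,.031,25);rr=.0225*np.sqrt(np.clip(1-np.where(t<0,(t/.027)**2,(t/.031)**2),0,1))
    a=np.linspace(0,2*np.pi,24);P=np.array([[q*np.cos(b),q*np.sin(b),u] for u,q in zip(t,rr) for b in a if u>-.02])+[e[0],e[1],.06]
    h=cv2.convexHull(proj(w,P).astype(np.float32));M=cv2.moments(h);return np.array([M["m10"],M["m01"]])/M["m00"],cv2.contourArea(h)
from scipy.optimize import least_squares
e=least_squares(lambda e:sil(e)[0]-c,onz(w,c,.06)[:2],diff_step=1e-3).x
print("egg",e,"area",sil(e)[1],m.sum())
B=R.from_euler("z",-.198);print("hole model",B.apply([-.027,-.058,0])+[.503,.0665,0])
plan([e[0],e[1],.12],[np.pi,0,-.198],n=8)
E
```

```text
[298.2688728  141.02481903] 0.86
egg [0.46346754 0.01700714] area 970.0240243388107 967
hole model [0.46511842 0.01494434 0.        ]
total shift(units) [0.85 1.13 2.69] rot [0. 0. 0.] | turn-only rows then shift in tool B: [0.85 1.13 2.69]
first [0.107 0.141 0.337 0.    0.    0.   ] mid [0.107 0.141 0.337 0.    0.    0.   ] last [0.107 0.141 0.337 0.    0.    0.   ]
```

Request:
move_arm(increments=[[1,0.11,0.14,0.33,0,0,0],[1,0.11,0.14,0.34,0,0,0],[1,0.11,0.14,0.34,0,0,0],[1,0.11,0.14,0.34,0,0,0],[1,0.11,0.15,0.34,0,0,0],[1,0.11,0.15,0.34,0,0,0],[1,0.11,0.15,0.34,0,0,0],[1,0.1,0.14,0.32,0,0,0],[1,0,0,0.3,0,0,0],[1,0,0,0.3,0,0,0],[1,0,0,0.3,0,0,0],[1,0,0,0.3,0,0,0],[1,0,0,0.34,0,0,0],[0.7,0,0,0,0,0,0],[0.6,0,0,0,0,0,0]], force=12)

```text
time_s: 14.3
ee_pos: [0.4638, 0.0159, 0.0435]
eef_rot: [3.142, 0.001, -0.197]
force: [0.5, 1.2, 0.8]
grip_width: 0.0817
grip_force: 0.0
```

```bash
python3 - <<'E'
from h import *
s=ctrl.get_obs();print(s["ee_pos"],s["force"],s["grip_width"],s["time_s"])
w=wrist()
for k in ["hen_egg"]:
    for r in ctrl.cut_out(k,w): print(k,round(r["conf"],2),np.round(r["centre"][::-1],1),r["mask"].sum(),[ (np.argwhere(r["mask"])[:,i].min(),np.argwhere(r["mask"])[:,i].max()) for i in (0,1)])
E=np.array([.464,.016,.06])
for u in (-.0225,.0225): print(proj(w,E+R.from_euler("z",-.198).apply([0,u,0])))
cv2.imwrite("pics/v7.png",w["color"])
E
```

```text
[0.46378117 0.01588177 0.04348991] [0.5303993  1.17599381 0.77824874] 0.0817465378097961 14.3
hen_egg 0.72 [253.4 240.8] 4588 [(np.int64(202), np.int64(280)), (np.int64(217), np.int64(289))]
[[291.31299754 237.9969381 ]]
[[218.68031287 237.95520908]]
```

View pics/v7.png

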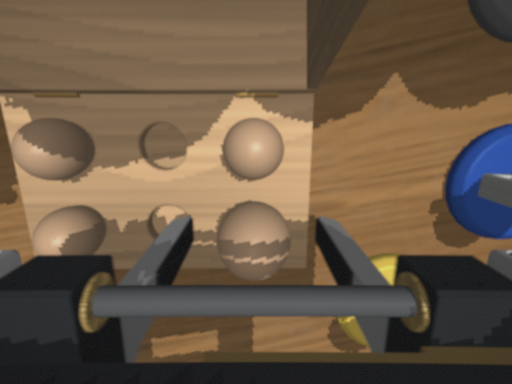

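The egg sits at (253,241), centred between the fingers at columns 190 and 317. Next: close and lift.

Request:
move_arm(increments=[[0.3,0,0,0,0,0,0],[0.3,0,0,0,0,0,0],[0.3,0,0,0,0,0,0],[0.3,0,0,0,0,0,0],[0.3,0,0,0,0,0,0],[0.3,0,0,0,0,0,0],[0.3,0,0,0,0,0,0],[0.3,0,0,0,0,0,0]], force=12)

```text
time_s: 15.2
ee_pos: [0.4637, 0.0161, 0.0436]
eef_rot: [-3.141, -0.0, -0.197]
force: [0.4, 1.6, 3.2]
grip_width: 0.0446
grip_force: 12.0
```

Gripped at 44.6 mm. Lift slowly, straight up.

Request:
move_arm(increments=[[0.3,0,0,-0.08,0,0,0],[0.3,0,0,-0.12,0,0,0],[0.3,0,0,-0.16,0,0,0],[0.3,0,0,-0.2,0,0,0],[0.3,0,0,-0.25,0,0,0],[0.3,0,0,-0.3,0,0,0],[0.3,0,0,-0.3,0,0,0],[0.3,0,0,-0.3,0,0,0],[0.3,0,0,-0.3,0,0,0],[0.3,0,0,-0.3,0,0,0],[0.3,0,0,-0.3,0,0,0],[0.3,0,0,-0.3,0,0,0],[0.3,0,0,-0.3,0,0,0],[0.3,0,0,-0.3,0,0,0],[0.3,0,0,-0.2,0,0,0],[0.3,0,0,-0.1,0,0,0]])

```text
time_s: 16.8
ee_pos: [0.4637, 0.016, 0.2353]
eef_rot: [-3.141, -0.002, -0.197]
force: [-0.4, -1.3, -0.7]
grip_width: 0.0444
grip_force: 12.0
```

```bash
python3 - <<'E'
from lamp import *
s=ctrl.get_obs();print(s["ee_pos"],s["force"],s["grip_width"],s["grip_force"],s["time_s"])
w=wrist();sd=ctrl.camera("side");sc=ctrl.camera("scene")
for n,c in (("w",w),("side",sd),("scene",sc)):
    for r in ctrl.cut_out("hen_egg",c):
        m=r["mask"].astype(np.uint8);k=max(cv2.findContours(m,0,1)[0],key=len)
        print(n,round(r["conf"],2),m.sum(),np.round(cv2.fitEllipse(k)[0],1),np.round(cv2.fitEllipse(k)[1:][0],1),round(cv2.fitEllipse(k)[2],1), "egg girth pred",proj(c,s["ee_pos"]+np.array([0,0,.0165]))[0].round(1), "blunt,pt pred",proj(c,s["ee_pos"]+np.array([[0,0,-.0105],[0,0,.0475]])).round(1).tolist())
# final pose
p=pickle.load(open("lamp.pkl","rb")); p[3]=.33
M=lampmodel(p);Q=R.from_euler("ZY",[p[2],-p[3]]);beam=Q.apply([0,0,1]);print("beam",beam,"cup",M["cup"])
pickle.dump(p,open("lamp.pkl","wb"))
# tool z=-beam; tool rot = Q * Rx(pi)
for e in (0,):
    T=Q*R.from_euler("x",np.pi); print("rpy",T.as_euler("xyz"))
    tip=M["cup"]+beam*(.012+.027-.0165); print("TCP final",tip)
    pickle.dump((T.as_matrix(),tip,beam),open("goal.pkl","wb"))
    plan(tip+beam*.08,Rm=T,n=20)
E
```

```text
[0.46365472 0.01602765 0.23526579] [-0.3586519  -1.30096978 -0.73256292] 0.044411271214065344 11.999885737895966 16.8
w 0.88 4603 [253.7 240.3] [73.1 78.3] 171.8 egg girth pred [255.2 238.2] blunt,pt pred [[255.1, 222.6], [255.5, 263.0]]
side 0.52 178 [296.4 165.2] [ 4.8 22.2] 8.5 egg girth pred [290.3 163.9] blunt,pt pred [[289.1, 175.3], [291.6, 150.0]]
scene 0.63 110 [266.5 196.1] [ 8.  15.4] 5.8 egg girth pred [264.3 196.7] blunt,pt pred [[264.0, 203.0], [264.6, 189.1]]
beam [-0.29442392  0.13534563  0.94604234] cup [ 0.57681153 -0.19194676  0.12730212]
rpy [ 3.14159265 -0.33       -0.43088816]
TCP final [ 0.57018699 -0.18890148  0.14858807]
total shift(units) [2.39 3.48 0.18] rot [-0.038  0.33   0.232] | turn-only rows then shift in tool B: [2.91 2.83 1.19]
first [ 0.12   0.174  0.009 -0.002  0.016  0.012] mid [ 0.136  0.159  0.033 -0.002  0.016  0.012] last [ 0.145  0.143  0.057 -0.002  0.016  0.012]
```

The egg is held and matches the prediction in the wrist view. Next: the pre-pose 80 mm out along the beam.

Request:
move_arm(increments=[[0.3,0.12,0.17,0.01,-0.002,0.016,0.012],[0.3,0.12,0.17,0.01,-0.002,0.016,0.012],[0.3,0.12,0.17,0.01,-0.002,0.016,0.012],[0.3,0.13,0.17,0.02,-0.002,0.016,0.012],[0.3,0.13,0.17,0.02,-0.002,0.017,0.012],[0.3,0.13,0.17,0.02,-0.002,0.017,0.012],[0.3,0.13,0.17,0.02,-0.002,0.017,0.012],[0.3,0.13,0.16,0.03,-0.002,0.017,0.012],[0.3,0.13,0.16,0.03,-0.002,0.017,0.012],[0.3,0.13,0.16,0.03,-0.002,0.017,0.012],[0.3,0.14,0.16,0.03,-0.002,0.017,0.012],[0.3,0.14,0.16,0.03,-0.002,0.017,0.012],[0.3,0.14,0.15,0.04,-0.002,0.016,0.012],[0.3,0.14,0.15,0.04,-0.002,0.016,0.012],[0.3,0.14,0.15,0.04,-0.002,0.016,0.011],[0.3,0.14,0.15,0.05,-0.002,0.016,0.011],[0.3,0.14,0.15,0.05,-0.002,0.016,0.011],[0.3,0.14,0.14,0.05,-0.002,0.016,0.011],[0.3,0.14,0.14,0.06,-0.002,0.016,0.011],[0.3,0.14,0.14,0.06,-0.002,0.016,0.011]])

```text
time_s: 19.1
ee_pos: [0.5467, -0.1778, 0.2247]
eef_rot: [3.14, -0.331, -0.434]
force: [-0.7, 0.2, -0.7]
grip_width: 0.0442
grip_force: 12.0
```

```bash
python3 - <<'E'
from lamp import *
T,tip,beam=pickle.load(open("goal.pkl","rb"));T=R.from_matrix(T)
s=ctrl.get_obs();print(s["ee_pos"],s["eef_rot"],s["grip_width"],s["time_s"])
plan(tip+beam*.08,Rm=T,n=5)
plan(tip+beam*.012,Rm=T,n=20)
w=wrist();sd=ctrl.camera("side");sc=ctrl.camera("scene");p=pickle.load(open("lamp.pkl","rb"))
A=R.from_euler("xyz",s["eef_rot"]);z=A.apply([0,0,-1])
ims=[]
for c,f in ((w,1),(sd,4),(sc,4)):
    x0,y0,x1,y1=(130,100,380,300) if f==1 else (205,110,275,210) if c is sd else (235,125,300,215)
    im=draw(c,p,(x0,y0,x1,y1),f)
    G=s["ee_pos"]+z*.0165;t=np.linspace(-.027,.031,30);rr=.0225*np.sqrt(np.clip(1-np.where(t<0,(t/.027)**2,(t/.031)**2),0,1))
    P=np.vstack([G+A.apply(np.c_[q*np.cos(a),q*np.sin(a),0*a-u]) for u,q in zip(t,rr) for a in [np.linspace(0,6.28,24)]])
    h=cv2.convexHull(((proj(c,P)-[x0,y0]+.5)*f-.5).round().astype(np.int32));cv2.polylines(im,[h],True,(0,0,255),1)
    ims.append(cv2.copyMakeBorder(im,0,400-im.shape[0],0,0,0))
cv2.imwrite("pics/v8.png",np.hstack(ims)[:,:800]);print(np.hstack(ims).shape)
E
```

```text
[ 0.54671677 -0.17781645  0.22467657] [ 3.14009736 -0.33093619 -0.43406949] 0.04417089969481729 19.1
total shift(units) [-0.    0.01  0.01] rot [ 0.003 -0.001 -0.003] | turn-only rows then shift in tool B: [-0.    0.01  0.01]
first [-0.     0.001  0.002  0.001 -0.    -0.001] mid [-0.     0.001  0.002  0.001 -0.    -0.001] last [-0.     0.001  0.002  0.001 -0.    -0.001]
total shift(units) [-0.    0.    1.37] rot [ 0.003 -0.001 -0.003] | turn-only rows then shift in tool B: [-0.    0.01  1.37]
first [-0.     0.     0.068  0.    -0.    -0.   ] mid [-0.     0.     0.068  0.    -0.    -0.   ] last [-0.     0.     0.068  0.    -0.    -0.   ]
(400, 790, 3)
```

View pics/v8.png

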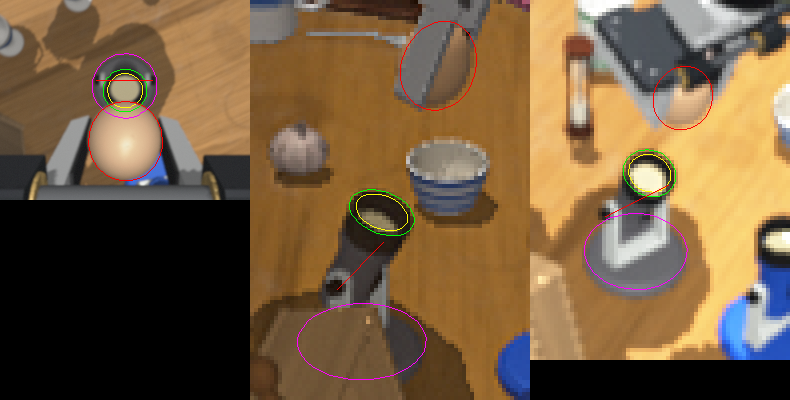

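The overlays of egg and cup match in all three views. Next: go down the beam, stopping short to check.

Request:
move_arm(increments=[[0.3,0,0.01,0.06,0.003,0,-0.003],[0.3,0,0,0.1,0,0,0],[0.3,0,0,0.12,0,0,0],[0.3,0,0,0.12,0,0,0],[0.3,0,0,0.12,0,0,0],[0.3,0,0,0.12,0,0,0],[0.3,0,0,0.12,0,0,0],[0.3,0,0,0.12,0,0,0],[0.3,0,0,0.12,0,0,0],[0.3,0,0,0.12,0,0,0],[0.3,0,0,0.1,0,0,0],[0.3,0,0,0.08,0,0,0],[0.3,0,0,0.06,0,0,0],[0.3,0,0,0,0,0,0]])

```text
time_s: 20.65
ee_pos: [0.5662, -0.1867, 0.16]
eef_rot: [-3.141, -0.329, -0.43]
force: [0.3, 0.8, -0.6]
grip_width: 0.044
grip_force: 12.0
```

```bash
python3 - <<'E'
from lamp import *
T,tip,beam=pickle.load(open("goal.pkl","rb"));T=R.from_matrix(T)
s=ctrl.get_obs();print(s["ee_pos"],s["grip_width"],s["time_s"])
plan(tip,Rm=T,n=5)
w=wrist();sd=ctrl.camera("side");sc=ctrl.camera("scene");p=pickle.load(open("lamp.pkl","rb"))
A=R.from_euler("xyz",s["eef_rot"]);z=A.apply([0,0,-1])
ims=[]
for c,f in ((w,1),(sd,5),(sc,5)):
    x0,y0,x1,y1=(130,100,380,300) if f==1 else (210,135,265,210) if c is sd else (235,140,290,215)
    im=draw(c,p,(x0,y0,x1,y1),f)
    G=s["ee_pos"]+z*.0165;t=np.linspace(-.027,.031,30);rr=.0225*np.sqrt(np.clip(1-np.where(t<0,(t/.027)**2,(t/.031)**2),0,1))
    P=np.vstack([G+A.apply(np.c_[q*np.cos(a),q*np.sin(a),0*a-u]) for u,q in zip(t,rr) for a in [np.linspace(0,6.28,24)]])
    h=cv2.convexHull(((proj(c,P)-[x0,y0]+.5)*f-.5).round().astype(np.int32));cv2.polylines(im,[h],True,(0,0,255),1)
    ims.append(cv2.copyMakeBorder(im,0,400-im.shape[0],0,0,0))
cv2.imwrite("pics/v9.png",np.hstack(ims)[:,:800])
E
```

```text
[ 0.56616319 -0.18665995  0.16001831] 0.04402652201363557 20.65
total shift(units) [0.01 0.01 0.25] rot [-0.001  0.001  0.001] | turn-only rows then shift in tool B: [0.01 0.01 0.25]
first [ 0.003  0.001  0.049 -0.     0.     0.   ] mid [ 0.003  0.001  0.049 -0.     0.     0.   ] last [ 0.003  0.001  0.049 -0.     0.     0.   ]
```

View pics/v9.png

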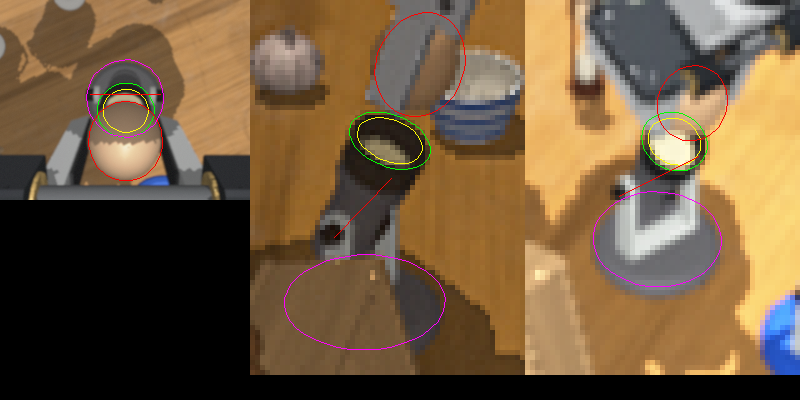

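Aligned in all views. Advance the last 10 mm, with a gentler grip because the opening is creeping slightly.

Request:
move_arm(increments=[[0.3,0,0,0.04,0,0,0],[0.3,0,0,0.05,0,0,0],[0.3,0.01,0.01,0.05,0,0,0],[0.3,0,0,0.04,0,0,0],[0.3,0,0,0.02,0,0,0],[0.3,0,0,0,0,0,0],[0.3,0,0,0,0,0,0],[0.3,0,0,0,0,0,0]], force=9)

```text
time_s: 21.6
ee_pos: [0.5694, -0.1886, 0.1512]
eef_rot: [-3.141, -0.33, -0.43]
force: [-1.0, 0.9, -0.6]
grip_width: 0.0445
grip_force: 9.0
```

```bash
python3 - <<'E'
from lamp import *
T,tip,beam=pickle.load(open("goal.pkl","rb"));T=R.from_matrix(T)
s=ctrl.get_obs();print(s["ee_pos"],s["grip_width"],s["time_s"],s["joint_vel"].round(3))
plan(tip,Rm=T,n=5)
w=wrist();sd=ctrl.camera("side");sc=ctrl.camera("scene");p=pickle.load(open("lamp.pkl","rb"))
r=ctrl.cut_out("hen_egg",w)[0];m=r["mask"].astype(np.uint8);k=max(cv2.findContours(m,0,1)[0],key=len)
print(r["conf"],m.sum(),[np.round(v,1) for v in cv2.fitEllipse(k)],cv2.boundingRect(k))
A=R.from_euler("xyz",s["eef_rot"]);z=A.apply([0,0,-1])
t=np.linspace(-.027,.031,30);rr=.0225*np.sqrt(np.clip(1-np.where(t<0,(t/.027)**2,(t/.031)**2),0,1))
for d in (.0165,.0135,.0105):
    G=s["ee_pos"]+z*d
    P=np.vstack([G+A.apply(np.c_[q*np.cos(a),q*np.sin(a),0*a-u]) for u,q in zip(t,rr) for a in [np.linspace(0,6.28,24)]])
    h=cv2.convexHull(proj(w,P).astype(np.float32));print(d,[np.round(v,1) for v in cv2.fitEllipse(h)],cv2.contourArea(h))
f=5;ims=[]
for c,(x0,y0,x1,y1) in ((w,(190,150,310,290)),(sd,(210,135,265,210)),(sc,(235,140,290,215))):
    im=cv2.resize(c["color"][y0:y1,x0:x1],None,fx=2 if c is w else f,fy=2 if c is w else f,interpolation=3)
    ims.append(cv2.copyMakeBorder(im,0,400-im.shape[0],0,0,0))
cv2.imwrite("pics/v10.png",np.hstack(ims)[:,:800])
E
```

```text
[ 0.56940662 -0.1886491   0.15123048] 0.0444680634709629 21.6 [-0.002 -0.002  0.001 -0.002 -0.    -0.002]
total shift(units) [-0.   -0.    0.06] rot [-0.001  0.     0.001] | turn-only rows then shift in tool B: [-0.   -0.    0.06]
first [-0.    -0.     0.011 -0.     0.     0.   ] mid [-0.    -0.     0.011 -0.     0.     0.   ] last [-0.    -0.     0.011 -0.     0.     0.   ]
0.61 4622 [array([253.9, 240.2]), array([73.2, 78.6]), np.float64(179.8)] (217, 200, 75, 80)
0.0165 [array([255.1, 240.7]), array([73.6, 79.7]), np.float64(179.3)] 4569.613010440138
0.0135 [array([255.1, 238.6]), array([72.4, 78.1]), np.float64(179.3)] 4403.423730342882
0.0105 [array([255.1, 236.6]), array([71.2, 76.6]), np.float64(179.3)] 4246.427337667788
```

View pics/v10.png

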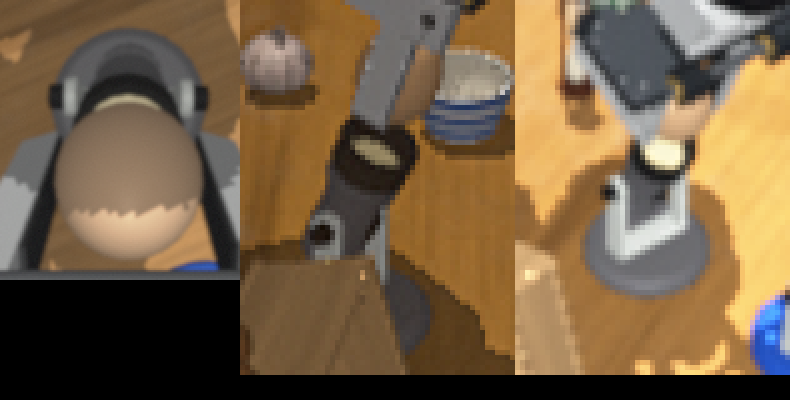

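The egg hasn't slipped: its silhouette in the wrist view is unchanged. It sits centred on the cup with a gap of about 14 mm, and the arm is still. Handing in.

```bash
python3 -c "
from station import ctrl
print(ctrl.hand_in())"
```

```text
the job is handed in; nothing more can be done
None
```

I handed the job in with the lid open on its stop and the large egg held still over the grey lamp's cup, blunt end to the light and about 14 mm clear by my estimate; I saw no contact with the lamp, the small eggs or anything else, and the hand-in returned no verdict.

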